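Close and clamp a two-part casting mould

ROBOT

A 6-joint arm with a two-finger parallel gripper is mounted at the origin on a cart in front of the work surface, level with it; the furniture and walls round the work are solid. World frame = base frame: x ahead of the robot, y to its left, z up, the work surface at z = 0. Lengths are in m, angles in degrees, forces in N, time in s.
With the tool pointing down it reaches from about 0.35 to 1 m from the base axis. Payload 7.1 kg.
Tool frame: the origin (TCP) lies on the centre line of the jaws, within the pads' length; the fingertips stand 22 mm ahead of it and the grasp point (between the pads) lies 3 mm ahead of it; z points along the fingers, y is the line along which they close (so a half turn about z gives the same grasp; the last joint's range is limited). The gripper opens to 85 mm and grips with 20 to 120 N. Pads are 22 mm wide; open, the fingers measure 114 mm over their backs; the gripper's body (76 mm by 85 mm) begins 54 mm behind the grasp point. The pads swing forward as they close: fully open they stand 13 mm farther back than shut.
Start: joints at [-64.916, 24.242, 93.386, -0, 62.372, -1.089], TCP at [0.276, -0.561, 0.253] pointing down, gripper open.
Joint ranges: [-172.04, 172.04], [-51.8, 120.97], [4.93, 147.93], [-75.15, 255.16], [6.16, 154.13], [-145.62, 145.62]. Speed limits (degrees/s): [136.94, 136.94, 172.46, 180, 180, 180].

INTERFACE

Orientations are given as a 3x3 rotation matrix whose columns are the frame's x, y, z axes.
In Python, from workcell import arm, optics, monitor, job gives the robot as it stands (arm), with the cameras (optics), the readings (monitor) and the job (job).
- The arm moves only by the shell command python3 shift.py FILE [FORCE], which reads ROWS from the file FILE. ROWS is a JSON list that holds a single list of rows (three levels of brackets), with 1 to 5 rows, each of 7 numbers: the finger opening in m, then dx, dy, dz in m, then a rotation vector rx, ry, rz in degrees; each row shifts and turns the commanded pose from where the row before left it, along the tool's axes as they then stand; what a row does not reach is not made up. A row lasts 1/10 s, in which the tool goes at most 0.05 m and 8.59 degrees, less where a joint would pass 70% of its speed; a pose out of reach is approached as far as the arm can. The fingers move at their own pace and stop on an object; FORCE is the grip in N (left out, the last holds). Time passes only in rows, so rows that do not move let the fingers close. It prints the time, the measured TCP pose, the force, the opening and the grip force at its end. Input that does not fit is refused with a message, and nothing moves.
- monitor.observe(): the state, without advancing time (a new reading comes with each control period).
- optics.capture(name): name is "scene" or "top" or "wrist"; returns a dict with "img" (420x560x3 uint8, red, green, blue), "camera_matrix" (3x3 intrinsics, pixels), "R" (3x3) and "t" (3): a world point X has camera coordinates R X + t. Camera axes: x right, y down, z forward; pixel columns grow to the right and rows downward; lengths in m; the calibration is good to about 2 mm. A picture is of the moment at which its call begins. There is no depth.
- job.finish_job(): hands the job in; it is judged then, once.
The state is a dict: "time": time; "joint_pos": joint angles; "dq": joint speeds; "effort": joint torques, N m; "position": TCP position; "tcp_rot": TCP orientation; "force": force on the tool from outside, world axes, zero at the start; "torque": the same for the moment, N m; "width": finger opening in m; "grasp_force": force on a finger pad.
Only numpy, scipy, OpenCV 4.12 (cv2) and the standard library are available. Lean on these libraries where they do the work, as an engineer would, in place of code of your own. Each camera call takes 0.05 s, during which the arm holds its last target. There are 200 camera calls.

TASK

Close the plaster casting mould in the bench clamp: stand the loose mould half upright in the clamp's cradle, its keyed face towards the half that is already there. Then squeeze the release button in the grip of the clamp's lever, swing the lever all the way down so that the pressure plate pushes the two halves tight together, and let go so that the lever locks there. Do not tip the mould halves over, and leave the bowl, the cup, the cones and the bottle where they are.

Things in the scene. Friction and masses are not known exactly. Their poses are not given: they have to be found in the camera images.
- mould_clamp: Bench clamp for casting moulds, fixed on the table: iron base 140 x 350 x 12 mm. Origin on the table below the ram. Its y axis is the clamp axis: fixed jaw (104 mm wide, 108 high) at y = +165 mm, lever towards -y; the side with the notched quadrant and the release button faces its -x (the robot). Bounds in y: -223 (lever down) to +216 mm.
- cradle_spot (a point): Point on the cradle's steel bed (20 mm above the table, y = 84 mm of mould_clamp; axes as mould_clamp) where the middle of the loose half's underside goes. Low rails 107 mm apart with leaning lips up to z = 58 mm guide the half's sides. With the lever up there is 7 to 10 mm free to the pressure plate and, with the 6 mm keys counted, 7 mm to the other half.
- mould_back: The plaster half already in the cradle, loose, its back against the fixed jaw: same block as mould_front, 45 mm thick, 120 high, but with two square sockets in its mating face, which is at its own y = -22.5 mm and looks at the pressure plate. Origin: centre of the block's underside; axes as mould_clamp.
- mould_front: The loose plaster half, upright on the table: block 100 (x) x 45 (y) x 80 mm high with a pouring collar on top, about 0.45 kg. Origin: centre of the block's underside. Mating face at its y = +22.5 mm, with half a bottle-shaped hollow and two square keys (15 mm, 6 mm proud, at x = +-36, z = 66 mm). Its +y must point along mould_clamp's +y when set in.
- front_collar (a point): Middle of the loose half's collar, 103 mm above its underside (collar 46 mm in x, 38 mm in y, z = 80 to 120 mm, flush with the mating face): the place to grip, across the 46 mm width; the fingertips must stay above the block's shoulders at z = 80 mm. Axes as mould_front.
- front_face (a point): Middle of the loose half's mating face, 40 mm above its underside. Axes as mould_front.
- lever (a joint): Angle of the clamp's lever, rad: 0 to 0.09 at the start (raised; at 0 it points 62 degrees above level towards mould_clamp's -y), growing as it swings down to its stop at 1.01, about level. A pawl locks it in notches of the quadrant unless the release button is pressed: a wide one at the top, then 0.28, 0.46, 0.64, 0.82 and, clamped, 1.0. Turning takes 0.4 N m, up to 1 when clamping.
- lever_hinge (a point): Hinge of the lever, in the lever's middle plane, 105 mm above the table; the axis runs along mould_clamp's x, so the lever swings in its y-z plane.
- lever_grip (a point): Point inside the lever's black grip, 180 mm from the hinge, in its middle plane, level with the release button. The grip is 26 mm wide (along the hinge), 30 mm deep and ends 28 mm beyond this point. Pinch it here along mould_clamp's x: one pad presses the button, the other bears on the grip's flat side. The grip may turn between the pads as the lever swings.
- release_button (a joint): Round steel push button, 20 mm across, in the grip's side that faces mould_clamp's -x; stands 9 mm proud. Value: how far it is pressed, m: 0 out, 0.007 fully in (7.5 N); from about 0.006 the pawl is clear of the notches. Springs back when let go.
- lock_pawl (a joint): Pawl of the lever, m: 0 when fully in a notch of the quadrant, about 0.0095 when lifted clear by the button, 0.008 when it rides on a tooth between notches.
- pressure_plate: Sprung pressure plate on the ram, 84 mm wide, 58 high, 37 to 95 mm above the table. Its rubber face looks to mould_clamp's +y and lies at y = 52 mm + 28 mm per rad of the lever. It pushes the front half along the bed, meets the closed mould at about 0.82 rad, then compresses its spring to 17 N at 1.0 rad. Origin: on the base's axis, 66 mm up.
- tea_bowl: Green tea bowl, 84 mm wide, 56 mm high; bystander.
- cup: Grey cup, 70 mm wide, 75 mm high; bystander.
- cone_pack: Three small pyrometric cones in a clay pad, 73 mm long, 54 mm high; bystander.
- vase_bottle: Stoppered bottle vase, 110 mm wide, 208 mm high; bystander.

How it is judged (in metres and radians):
On the way, in this order (a step that is already met when the one before it is completed fails the run):
1. the loose half stands in the cradle, keyed face to the other half, let go, with the lever still up (x of mould_front in the frame of mould_clamp between -0.012 and 0.012 m and y of mould_front in the frame of mould_clamp between 0.065 and 0.105 m and z of mould_front in the frame of mould_clamp below 0.024 m and angle between mould_front's own z axis and vertical below 0.1 rad and angle between the y axis of mould_front and the y axis of mould_clamp, either way round below 0.15 rad and y of front_face in the frame of mould_clamp above 0.085 m and contact force between the fingers and mould_front below 0.3 N and value of joint lever below 0.2 rad), for 0.2 s.
2. the lever is being swung down with the release button pressed (value of joint lever between 0.3 and 0.95 rad and value of joint release_button above 0.0045 m), for 0.05 s.
At the end, for the whole second after the job is handed in: The lever is in its last notch (over 0.96 rad), button out and pawl seated (under 2.7 mm); the halves stand upright on the bed, faces within 3.5 mm, side by side within 4 mm, square within 0.05 rad, held by the plate with more than 6 N, at rest (value of joint lever above 0.96 rad and value of joint release_button below 0.002 m and value of joint lock_pawl below 0.0027 m and y of front_face in the frame of mould_back between -0.026 and -0.019 m and x of front_face in the frame of mould_back between -0.004 and 0.004 m and angle between the y axis of mould_front and the y axis of mould_back, either way round below 0.05 rad and angle between each of mould_front, mould_back's own z axis and vertical below 0.05 rad and z of mould_front in the frame of mould_clamp below 0.024 m and contact force between pressure_plate and mould_front above 6 N and linear speed of mould_front below 0.02 m/s); the robot touches nothing.
It fails at once if a mould half is tipped over (angle between any of mould_front, mould_back's own z axis and vertical above 0.6 rad).
It fails at once if the bowl, cup, cones or bottle is moved more than 30 mm (distance of any of tea_bowl, cup, cone_pack, vase_bottle from where it was at the start of the episode above 0.03 m).
It also fails if it takes over 54 s, if anything falls off the work surface, if the arm or the gripper's body presses on something with over 40 N, if the wrist force passes 120 N, or if a joint passes its speed limit or range.

## Working session

There is one attempt and no reset: what is moved stays moved. The work goes in short steps, Python scripts to look and compute and a shell command to move; the robot and the scene stay as the last step left them, time stands still between calls to the robot, and variables do not carry over. Pictures are saved under pics/ and viewed, at most 10 in all, crops included, and the job is handed in when it is done.

```bash
ls; mkdir -p pics; python3 - <<'E'
from workcell import arm, optics, monitor, job
import cv2,pickle
for n in("scene","top"):
    c=optics.capture(n); cv2.imwrite(f"pics/{n}0.png",c["img"][...,::-1]); pickle.dump(c,open(f"pics/{n}0.pkl","wb"))
    print(n,c["camera_matrix"].tolist(),(-c["R"].T@c["t"]).round(3),c["R"].round(3).tolist())
s=monitor.observe();print(s["time"],s["position"],s["tcp_rot"])
E
```

```text
pics
shift.py
workcell.py
scene [[495.9633870161333, 0.0, 274.6046072710255], [0.0, 495.9633870161333, 206.2546497997182], [0.0, 0.0, 1.0]] [-0.425 -0.755  0.883] [[0.605, -0.796, 0.01], [-0.394, -0.31, -0.865], [0.692, 0.52, -0.501]]
top [[518.2090303931162, 0.0, 277.46654403986776], [0.0, 518.2090303931162, 205.4259270549864], [0.0, 0.0, 1.0]] [-0.444  0.195  1.446] [[-0.195, -0.981, -0.002], [-0.763, 0.153, -0.628], [0.616, -0.121, -0.778]]
0.1 [ 0.27548266 -0.56047256  0.25261065] [[ 8.97480662e-01  4.41053373e-01 -6.19327425e-04]
 [ 4.41053807e-01 -8.97479715e-01  1.30416742e-03]
 [ 1.93736375e-05 -1.44362176e-03 -9.99998958e-01]]
```

View pics/scene0.png

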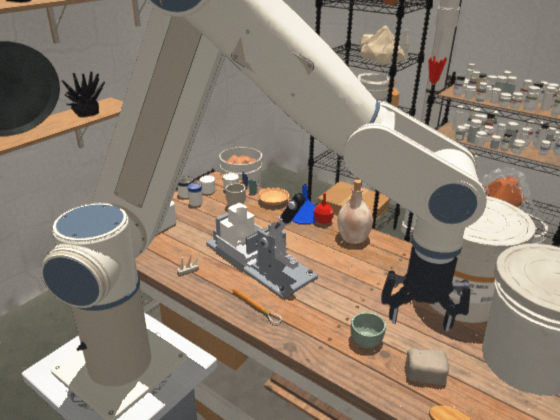

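View pics/top0.png

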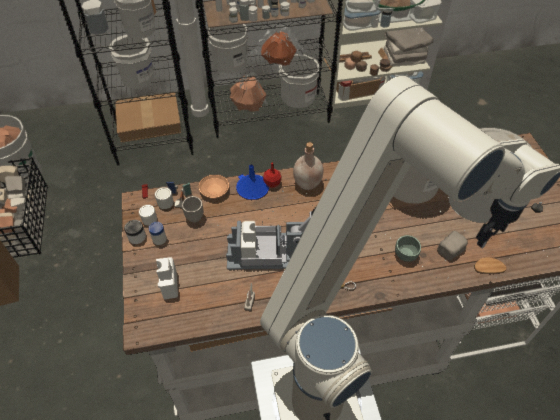

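The scene view shows the clamp at about (262,250) and its black grip at (293,207). The top view shows the loose half at (167,280) and the mould in the clamp at (247,240). The arm hides the lever.

```bash
cat > h.py <<'E'
import numpy as np,cv2,pickle
from workcell import arm, optics, monitor, job
np.set_printoptions(precision=4,suppress=True)
def snap(n,tag):
    c=optics.capture(n); pickle.dump(c,open(f"pics/{tag}.pkl","wb")); cv2.imwrite(f"pics/{tag}.png",c["img"][...,::-1]); return c
def load(tag): return pickle.load(open(f"pics/{tag}.pkl","rb"))
def ray(c,u,v):
    d=c["R"].T@np.linalg.solve(c["camera_matrix"],[u,v,1.]); return -c["R"].T@c["t"],d/np.linalg.norm(d)
def atz(c,u,v,z):
    o,d=ray(c,u,v); return o+d*(z-o[2])/d[2]
def tri(*obs):
    A=np.zeros((3,3));b=np.zeros(3);R=[]
    for c,u,v in obs:
        o,d=ray(c,u,v);P=np.eye(3)-np.outer(d,d);A+=P;b+=P@o;R.append((P,o))
    X=np.linalg.solve(A,b);return X,[np.linalg.norm(P@(X-o)).round(4) for P,o in R]
def proj(c,X):
    p=c["camera_matrix"]@(c["R"]@np.asarray(X)+c["t"]);return p[:2]/p[2]
def crop(tag,x0,y0,x1,y1,k,out):
    im=cv2.imread(f"pics/{tag}.png")[y0:y1,x0:x1]; cv2.imwrite(f"pics/{out}.png",cv2.resize(im,None,fx=k,fy=k,interpolation=cv2.INTER_CUBIC))
E
python3 - <<'E'
from h import *
t=load("top0");s=load("scene0")
for u,v,z in((170,298,0),(167,262,.12),(228,266,0),(247,226,.14),(250,305,0),(408,255,0),(310,185,0)): print(u,v,atz(t,u,v,z))
print(tri((s,293,207),(t,318,212)))
crop("top0",110,190,350,340,3.3,"topc")
w=optics.capture("wrist");print(w["camera_matrix"].tolist(),-w["R"].T@w["t"],w["R"].tolist())
E
```

```text
170 298 [ 0.4014  0.3732 -0.    ]
167 262 [0.456  0.3591 0.12  ]
228 266 [0.4826 0.1788 0.    ]
247 226 [0.5274 0.1018 0.14  ]
250 305 [0.3281 0.1312 0.    ]
408 255 [ 0.4076 -0.4142  0.    ]
310 185 [ 0.7724 -0.167   0.    ]
(array([ 0.4891, -0.116 ,  0.225 ]), [np.float64(0.0131), np.float64(0.0131)])
[[304.4786427687006, 0.0, 280.4994877426169], [0.0, 304.4786427687006, 212.3641554539979], [0.0, 0.0, 1.0]] [ 0.3499 -0.5249  0.3737] [[0.4407278435421979, -0.8976407567360571, 0.00019943160277777804], [-0.8505431577434499, -0.4175326040083208, 0.3197543766797151], [-0.2869412914560162, -0.14109428208241084, -0.9475004479266511]]
```

View pics/topc.png

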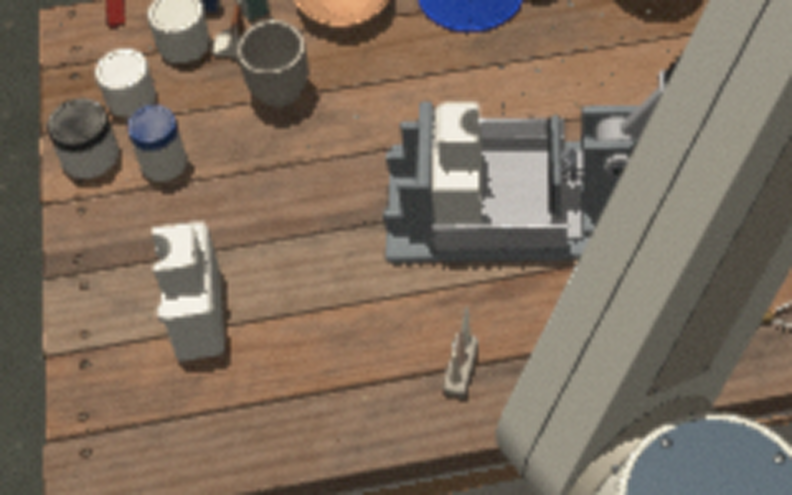

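The loose half stands at about (0.43, 0.36). Its collar and hollow face left, towards +y, so it is already roughly the right way round. I'll lift, turn the tool so x points along +y, and fly over the clamp.

```bash
echo '[[[0.085, 0, 0, -0.05, 0, 0, -8], [0.085, 0, 0, -0.05, 0, 0, -8], [0.085, 0, 0, -0.05, 0, 0, -8], [0.085, 0, 0, 0, 0, 0, -8], [0.085, 0, 0, 0, 0, 0, -8]]]' > m.json && python3 shift.py m.json
echo '[[[0.085, 0, 0, 0, 0, 0, -8], [0.085, 0, 0, 0, 0, 0, -8], [0.085, 0, 0, 0, 0, 0, -8], [0.085, 0.047, 0.012, 0, 0, 0, 0], [0.085, 0.047, 0.012, 0, 0, 0, 0]]]' > m.json && python3 shift.py m.json
echo '[[[0.085, 0.047, 0.012, 0, 0, 0, 0], [0.085, 0.047, 0.012, 0, 0, 0, 0], [0.085, 0.047, 0.012, 0, 0, 0, 0], [0.085, 0.047, 0.012, 0, 0, 0, 0], [0.085, 0.047, 0.012, 0, 0, 0, 0]]]' > m.json && python3 shift.py m.json
echo '[[[0.085, 0.047, 0.012, 0, 0, 0, 0], [0.085, 0.047, 0.012, 0, 0, 0, 0], [0.085, 0.047, 0.012, 0, 0, 0, 0], [0.085, 0.047, 0.012, 0, 0, 0, 0], [0.085, 0, 0, 0, 0, 0, 0]]]' > m.json && python3 shift.py m.json
```

```text
time: 0.65
position: [0.2759, -0.5614, 0.4055]
tcp_rot: [[0.399, 0.917, 0.002], [0.917, -0.399, -0.003], [-0.003, 0.003, -1.0]]
force: [0.7, 0.2, -1.3]
width: 0.0848
grasp_force: 0.0
time: 1.15
position: [0.2991, -0.4661, 0.4023]
tcp_rot: [[-0.001, 1.0, -0.001], [1.0, 0.001, 0.001], [0.001, -0.001, -1.0]]
force: [1.9, 1.2, 0.3]
width: 0.0847
grasp_force: 0.0
time: 1.65
position: [0.3586, -0.2297, 0.4032]
tcp_rot: [[-0.002, 1.0, 0.0], [1.0, 0.002, 0.0], [0.0, 0.0, -1.0]]
force: [1.4, -0.3, -0.2]
width: 0.0849
grasp_force: 0.0
time: 2.15
position: [0.4067, -0.0386, 0.4033]
tcp_rot: [[-0.01, 1.0, 0.0], [1.0, 0.01, 0.002], [0.002, 0.0, -1.0]]
force: [-0.2, -0.3, 0.5]
width: 0.0853
grasp_force: 0.0
```

```bash
python3 -c "
from h import *
snap('wrist','wA')"
echo '[[[0.085, 0.047, 0.012, 0, 0, 0, 0], [0.085, 0.047, 0.012, 0, 0, 0, 0], [0.085, 0.047, 0.012, 0, 0, 0, 0], [0.085, 0, 0, 0, 0, 0, 0]]]' > m.json && python3 shift.py m.json
python3 -c "
from h import *
snap('wrist','wB')"
echo '[[[0.085, 0.045, 0, 0, 0, 0, 0], [0.085, 0.045, 0, 0, 0, 0, 0], [0.085, 0.045, 0, 0, 0, 0, 0], [0.085, 0.045, 0, 0, 0, 0, 0], [0.085, 0, 0, 0, 0, 0, 0]]]' > m.json && python3 shift.py m.json
python3 -c "
from h import *
snap('wrist','wC');snap('top','t1');snap('scene','s1')
a=[cv2.imread(f'pics/{n}.png') for n in ('wA','wB','wC','t1')]
m=np.vstack([np.hstack(a[:2]),np.hstack(a[2:])]);cv2.imwrite('pics/m1.png',cv2.resize(m,(800,600),interpolation=cv2.INTER_AREA))"
```

```text
time: 2.6
position: [0.4427, 0.1006, 0.4031]
tcp_rot: [[-0.006, 1.0, 0.0], [1.0, 0.006, 0.001], [0.001, 0.0, -1.0]]
force: [-0.4, -0.3, -0.0]
width: 0.0848
grasp_force: 0.0
time: 3.15
position: [0.4417, 0.2795, 0.403]
tcp_rot: [[-0.004, 1.0, -0.0], [1.0, 0.004, 0.001], [0.001, -0.0, -1.0]]
force: [-0.1, -0.8, -0.4]
width: 0.0851
grasp_force: 0.0
```

View pics/m1.png

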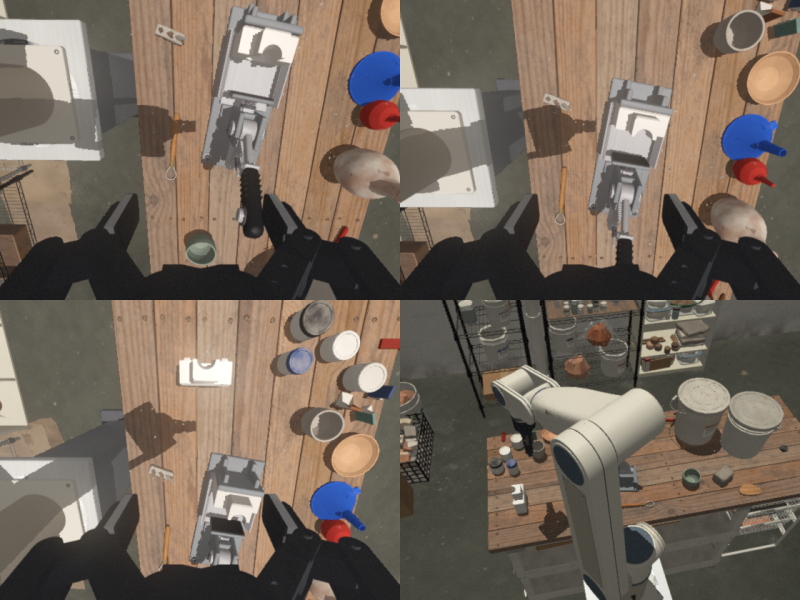

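In the mosaic, the loose half appears in wC at full-resolution pixels (288,101), with its two keys on the upper (+y) side. The clamp appears in wA at about (350,140), with its grip at (350,285). I'll take a closer view of the half, then zoom.

```bash
echo '[[[0.085, 0.04, -0.005, 0.03, 0, 0, 0], [0.085, 0.04, -0.005, 0.035, 0, 0, 0], [0.085, 0.02, -0.005, 0.035, 0, 0, 0], [0.085, 0, 0, 0, 0, 0, 0]]]' > m.json && python3 shift.py m.json
python3 - <<'E'
from h import *
snap('wrist','wD')
c=load('wC');print(atz(c,288,90,.12),proj(load('wD'),atz(c,288,90,.12)))
p=lambda t,x0,y0,w,h,k:cv2.resize(cv2.imread(f'pics/{t}.png')[y0:y0+h,x0:x0+w],None,fx=k,fy=k,interpolation=cv2.INTER_CUBIC)
d=proj(load('wD'),atz(c,288,90,.12)).astype(int);print(d)
a=p('wC',240,65,100,75,4); b=p('wD',max(d[0]-70,0),max(d[1]-45,0),140,105,400/140)
b=cv2.resize(b,(400,300))
r=p('wB',265,105,120,180,10/3); print(r.shape)
cv2.imwrite('pics/m2.png',np.hstack([np.vstack([a,b]),r[:600,:400]]))
E
```

```text
time: 3.7
position: [0.4246, 0.3729, 0.3011]
tcp_rot: [[-0.003, 1.0, -0.007], [1.0, 0.003, -0.005], [-0.005, -0.007, -1.0]]
force: [0.6, -1.0, 0.8]
width: 0.0853
grasp_force: 0.0
[0.4511 0.3838 0.12  ] [307.3296 182.0439]
[307 182]
(600, 400, 3)
```

View pics/m2.png

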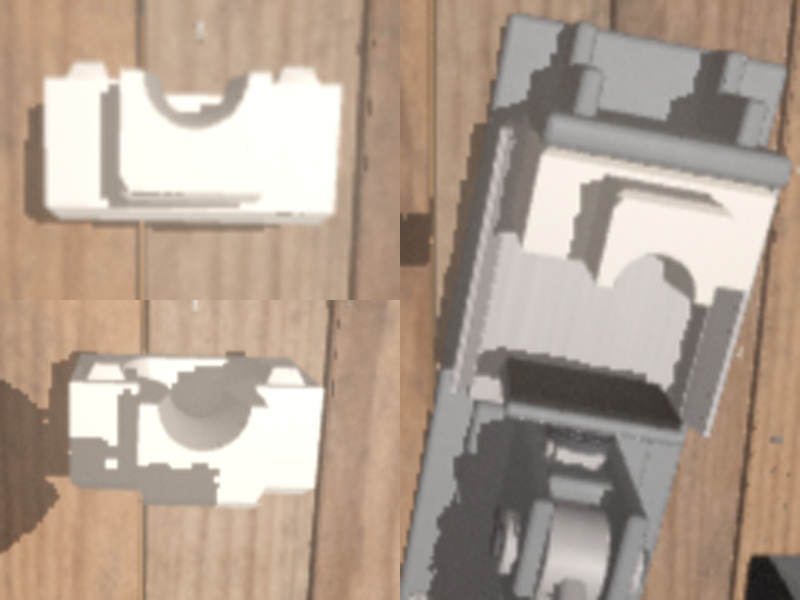

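```bash
cat > fit.py <<'E'
from h import *
from scipy.optimize import least_squares
def fit(obs,x0):
    def X(p,m):
        c,s=np.cos(p[3]),np.sin(p[3]);m=np.array(m)/1000
        return np.array([c*m[0]-s*m[1]+p[0],s*m[0]+c*m[1]+p[1],m[2]+p[2]])
    f=lambda p:np.concatenate([proj(c,X(p,m))-uv for c,uv,m in obs])
    r=least_squares(f,x0,loss="soft_l1"); print(r.x[:3],np.degrees(r.x[3]));print(f(r.x).reshape(-1,2).round(1).tolist());return r.x
def px(u,v,k,x0,y0): return np.array([(u+.5)/k-.5+x0,(v+.5)/k-.5+y0])
E
python3 - <<'E'
from fit import *
C,D=load('wC'),load('wD')
c=lambda u,v,*m:(C,px(u,v,4,240,65),m); d=lambda u,v,*m:(D,px(u,v-300,400/140,237,137),m)
c1=[c(45,78,-50,22.5,80),c(341,84,50,22.5,80),c(47,207,-50,-22.5,80),c(333,213,50,-22.5,80),c(121,71,-23,22.5,120),c(121,191,-23,-15.5,120),c(262,194,23,-15.5,120)]
d1=[d(69,380,-50,22.5,80),d(322,387,50,22.5,80),d(83,353,-50,22.5,0),d(297,360,50,22.5,0),d(69,485,-50,-22.5,80),d(315,492,50,-22.5,80),d(143,502,-23,-15.5,120),d(262,507,23,-15.5,120)]
for o in(c1,d1,c1+d1): fit(o,[.44,.37,0,0])
E
```

```text
[ 0.4514  0.3719 -0.0101] -0.600964485511055
[[0.5, -0.8], [-1.0, -1.2], [0.5, 1.2], [-0.9, 0.7], [0.1, -1.3], [0.0, 0.6], [0.3, 0.4]]
[ 0.4522  0.3699 -0.0037] -1.3962791488306383
[[1.3, -0.1], [0.5, -0.2], [0.1, -0.9], [-2.8, -1.4], [1.1, 0.9], [-0.8, 0.7], [-1.6, 0.5], [0.3, -0.1]]
[ 0.4517  0.3709 -0.0013] -1.1455992126178585
[[0.2, -0.9], [0.2, -0.4], [-0.0, 1.7], [-0.1, 2.0], [0.3, -1.2], [-0.1, 1.4], [0.9, 1.5], [0.6, -0.4], [0.5, -0.8], [-0.5, -1.2], [-2.9, -2.0], [0.6, 0.9], [-0.7, 0.4], [-2.0, 0.4], [0.2, -0.3]]
```

```bash
python3 - <<'E'
from fit import *
B=load('wB')
c=lambda u,v,*m:(B,px(u-400,v,10/3,265,105),m)
o=[c(598,285,-23,120,140),c(697,302,23,120,140),c(613,192,-23,158,140),c(733,215,23,158,140),c(541,148,-50,165,100),c(778,187,50,165,100),c(510,14,-70,216,12),c(786,64,70,216,12),c(505,404,-42,52,95),c(685,431,42,52,95),c(522,246,-50,120,100)]
x=fit(o,[.5,0,0,-.1]); fit(o[:6],[.5,0,0,-.1])
from h import *
T=lambda m:np.array([[np.cos(x[3]),-np.sin(x[3]),0],[np.sin(x[3]),np.cos(x[3]),0],[0,0,1]])@(np.array(m)/1000)+x[:3]
print('jaw',T([0,165,108]),'spot',T([0,84,20]))
h=105;import math
A=load('wA')
for hy in(-60,-40,-20): 
  print(hy,proj(A,T([0,hy,105])),proj(A,T([0,hy-180*math.cos(math.radians(62)),105+180*math.sin(math.radians(62))])))
for n,t,b in (('wA','wA',(260,100,160,240)),('wD','wB',(280,200,140,130))):
  pass
p=lambda t,x0,y0,w,h,k:cv2.resize(cv2.imread(f'pics/{t}.png')[y0:y0+h,x0:x0+w],None,fx=k,fy=k,interpolation=cv2.INTER_CUBIC)
a=p('wA',270,100,133,200,3);b=p('wA',270,0,133,100,3);
s=p('s1',190,170,133,200,3)
cv2.imwrite('pics/m3.png',np.hstack([a[:600],s[:600]]))
E
```

```text
[ 0.5009 -0.0403 -0.0034] -9.877179669882985
[[-1.3, 0.4], [3.0, 1.3], [0.8, -0.2], [-0.2, -0.8], [0.1, -0.2], [-1.2, 0.9], [-0.8, -0.7], [0.7, 0.4], [0.6, -2.2], [0.3, -1.2], [-0.6, 1.8]]
[ 0.503  -0.0406 -0.0058] -9.2640197789589
[[-1.0, 0.2], [3.2, 0.7], [0.8, -0.3], [-0.3, -1.2], [0.2, 0.0], [-1.4, 0.3]]
jaw [0.5292 0.1222 0.1046] spot [0.5153 0.0424 0.0166]
-60 [336.8039 212.733 ] [344.1049 335.1678]
-40 [340.115  199.8479] [348.8604 319.6584]
-20 [343.5221 186.5898] [353.8086 303.5204]
```

View pics/m3.png

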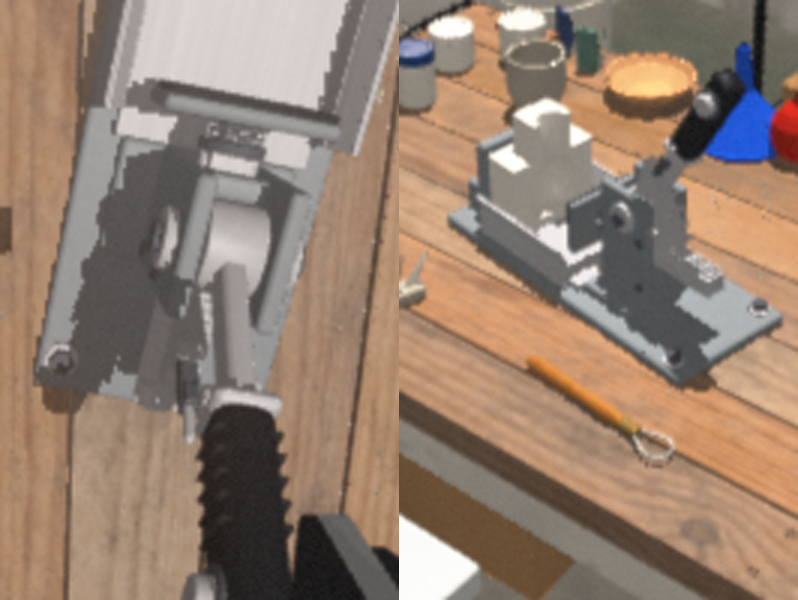

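```bash
python3 - <<'E'
from fit import *
A,B,S=load('wA'),load('wB'),load('s1')
c=lambda u,v,*m:(B,px(u-400,v,10/3,265,105),m)
a=lambda u,v,*m:(A,px(u,v,3,270,100),m)
s=lambda u,v,*m:(S,px(u-399,v,3,190,170),m)
o=[c(598,285,-23,120,140),c(613,192,-23,158,140),c(733,215,23,158,140),c(541,148,-50,165,100),c(778,187,50,165,100),c(510,14,-70,216,12),c(786,64,70,216,12),c(505,404,-42,53,95),c(685,431,42,53,95),
a(36,383,-70,-134,12),a(165,97,-42,53,95),a(340,125,42,53,95)]
x=fit(o,[.5,0,0,-.1])
o2=o+[s(682,380,-70,-134,12),s(781,318,70,-134,12),s(449,218,-70,216,12),s(515,116,-23,120,140),s(590,215,50,120,58)][:4]
x=fit(o2,[.5,0,0,-.1])
R=np.array([[np.cos(x[3]),-np.sin(x[3]),0],[np.sin(x[3]),np.cos(x[3]),0],[0,0,1]])
loc=lambda X:R.T@(X-x[:3])*1000
X,r=tri((A,*px(205,585,3,270,100)),(S,*px(706,103,3,190,170)));print('button',X,r,loc(X))
print('back key pos',R@[0,.084,.02]+x[:3])
E
```

```text
[ 0.5011 -0.0413 -0.0045] -9.847902430532981
[[-1.4, 0.9], [0.7, 0.4], [-0.5, -0.2], [0.1, 0.5], [-1.5, 1.5], [-0.9, -0.0], [0.5, 1.0], [0.7, -2.4], [0.3, -1.5], [-0.9, 0.6], [0.8, -2.8], [1.2, -0.9]]
[ 0.5004 -0.0407 -0.001 ] -9.850773076267314
[[-1.5, 1.1], [0.6, 0.4], [-0.2, -0.1], [-0.2, 0.3], [-1.1, 1.5], [-1.1, -0.4], [0.8, 0.7], [0.4, -2.0], [0.4, -1.0], [-1.3, 1.0], [0.7, -3.1], [1.6, -1.1], [-0.7, 0.6], [2.0, -0.7], [-0.8, -0.3], [7.2, 5.0]]
button [ 0.5722 -0.3195  0.1997] [np.float64(0.1432), np.float64(0.1432)] [ 118.4197 -262.4462  200.6774]
back key pos [0.5148 0.0421 0.019 ]
```

```bash
python3 - <<'E'
from fit import *
A,S=load('wA'),load('s1')
x=np.array([.5004,-.0407,0]);y=np.radians(-9.85)
R=np.array([[np.cos(y),-np.sin(y),0],[np.sin(y),np.cos(y),0],[0,0,1]])
uA=px(205,585,3,270,100);uS=px(706,103,3,190,170);print(uA,uS)
for hy in(-60,-40,-20,0,20):
  for L in (0,180):
    e=np.radians(60);P=R@np.array([-.022 if L else 0,hy/1000-L*np.cos(e)/1000,.105+L*np.sin(e)/1000])+x
    print(hy,L,P,proj(A,P),proj(S,P))
print(ray(A,*uA),ray(S,*uS))
E
```

```text
[338.     294.6667] [425. 204.]
-60 0 [ 0.4901 -0.0998  0.105 ] [336.8621 213.7372] [283.7059 246.0333]
-60 180 [ 0.4531 -0.1847  0.2609] [322.2801 336.8318] [303.8535 212.5491]
-40 0 [ 0.4936 -0.0801  0.105 ] [340.1913 200.7734] [278.7152 242.9822]
-40 180 [ 0.4565 -0.165   0.2609] [326.5903 321.3644] [298.055  209.4743]
-20 0 [ 0.497  -0.0604  0.105 ] [343.6176 187.4316] [273.815  239.9865]
-20 180 [ 0.4599 -0.1453  0.2609] [331.0751 305.2705] [292.3743 206.462 ]
0 0 [ 0.5004 -0.0407  0.105 ] [347.1452 173.6952] [269.003  237.0447]
0 180 [ 0.4633 -0.1256  0.2609] [335.7453 288.5112] [286.8079 203.5102]
20 0 [ 0.5038 -0.021   0.105 ] [350.7788 159.5462] [264.2768 234.1554]
20 180 [ 0.4667 -0.1059  0.2609] [340.6127 271.0445] [281.3524 200.6172]
(array([0.4063, 0.0429, 0.5245]), array([ 0.1854, -0.5448, -0.8178])) (array([-0.4254, -0.7547,  0.883 ]), array([ 0.8394,  0.2676, -0.4731]))
```

```bash
python3 - <<'E'
from fit import *
A,S=load('wA'),load('s1')
x=np.array([.5004,-.0407,0]);y=np.radians(-9.85)
R=np.array([[np.cos(y),-np.sin(y),0],[np.sin(y),np.cos(y),0],[0,0,1]])
X,r=tri((A,338,294.7),(S,292.3,204));l=R.T@(X-x)*1000;print(X,r,l,np.hypot(l[1]+15,l[2]-105),np.degrees(np.arctan2(l[2]-105,-15-l[1])))
s=monitor.observe();print(s["time"],s["position"],s["tcp_rot"])
E
```

```text
[ 0.4686 -0.1362  0.2591] [np.float64(0.0027), np.float64(0.0027)] [-14.9492 -99.5061 259.1198] 175.76745309937073 61.263420205141074
3.75 [0.4258 0.3727 0.3036] [[-0.0024  1.     -0.0037]
 [ 1.      0.0024 -0.0038]
 [-0.0038 -0.0037 -1.    ]]
```

```bash
echo '[[[0.085, 0.001, 0.013, 0.035, 0, 0, 1.2], [0.085, 0, 0.013, 0.045, 0, 0, 0], [0.085, 0, 0, 0.045, 0, 0, 0], [0.085, 0, 0, 0.03, 0, 0, 0], [0.085, 0, 0, 0, 0, 0, 0]]]' > m.json && python3 shift.py m.json 40
python3 -c "
from h import *
c=snap('wrist','wE');s=monitor.observe();print(s['position'],proj(c,s['position']+[0,0,-.003]))"
```

```text
time: 4.25
position: [0.4519, 0.3723, 0.1487]
tcp_rot: [[0.02, 1.0, -0.004], [1.0, -0.02, -0.004], [-0.004, -0.004, -1.0]]
force: [0.5, -0.1, 0.1]
width: 0.085
grasp_force: 0.0
[0.453  0.3737 0.151 ] [281.6318 292.3785]
```

View pics/wE.png

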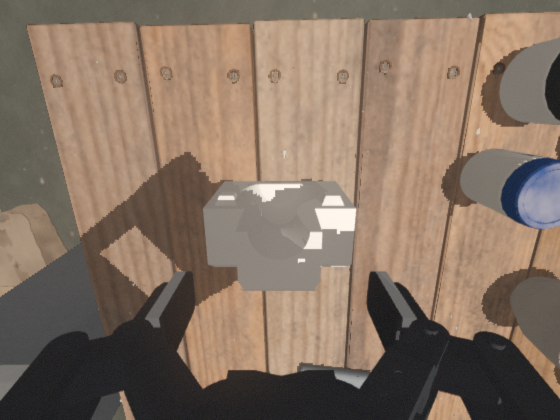

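The half is centred between the fingers: the collar spans u 240–321 and the block's back top edge is at v 206. I'll refit from this close view.

```bash
python3 - <<'E'
from fit import *
E=load('wE');e=lambda u,v,*m:(E,np.array([u,v]),m)
o=[e(206,206,-50,22.5,80),e(356,206,50,22.5,80),e(208,265,-50,-22.5,80),e(352,265,50,-22.5,80),e(240,289,-23,-15.5,120),e(321,289,23,-15.5,120),e(225,182,-50,22.5,0),e(338,182,50,22.5,0)]
fit(o,[.45,.37,0,0]);fit(o[:6],[.45,.37,0,0])
E
```

```text
[ 0.4523  0.3707 -0.0029] -1.1945959045207437
[[-0.6, -0.4], [0.3, -0.2], [2.5, 0.9], [-0.8, 1.2], [0.8, 0.2], [-0.7, 0.3], [1.2, -3.0], [-2.1, -2.9]]
[ 0.4523  0.3711 -0.0025] -1.18868070866927
[[-0.9, -0.8], [0.4, -0.6], [2.2, 0.7], [-0.7, 0.9], [0.6, -0.1], [-0.7, 0.1]]
```

```bash
echo '[[[0.085, 0.001, 0, 0.03, 0, 0, 0], [0.085, 0, 0, 0.010, 0, 0, 0], [0.085, 0, 0, 0, 0, 0, 0], [0.044, 0, 0, 0, 0, 0, 0], [0.04, 0, 0, 0, 0, 0, 0]]]' > m.json && python3 shift.py m.json 40
echo '[[[0.04, 0, 0, 0, 0, 0, 0], [0.04, 0, 0, 0, 0, 0, 0], [0.04, 0, 0, 0, 0, 0, 0]]]' > m.json && python3 shift.py m.json 40
```

```text
time: 4.8
position: [0.4531, 0.3772, 0.1124]
tcp_rot: [[0.018, 1.0, 0.002], [1.0, -0.018, 0.002], [0.002, 0.002, -1.0]]
force: [-1.1, 0.1, 0.9]
width: 0.0587
grasp_force: 0.0
time: 5.1
position: [0.4524, 0.3771, 0.1121]
tcp_rot: [[0.018, 1.0, 0.001], [1.0, -0.018, 0.001], [0.001, 0.001, -1.0]]
force: [-3.6, -0.8, 7.0]
width: 0.0453
grasp_force: 43.6
```

```bash
echo '[[[0.04, 0, 0, -0.02, 0, 0, 0], [0.04, 0, 0, -0.042, 0, 0, 2.2], [0.04, 0, 0, -0.045, 0, 0, 2.2], [0.04, 0, 0, -0.045, 0, 0, 2.2], [0.04, 0, 0, -0.038, 0, 0, 2.1]]]' > m.json && python3 shift.py m.json 40
echo '[[[0.04, -0.02, 0.0076, 0, 0, 0, 0], [0.04, -0.037, 0.014, 0, 0, 0, 0], [0.04, -0.037, 0.014, 0, 0, 0, 0], [0.04, -0.037, 0.014, 0, 0, 0, 0], [0.04, -0.037, 0.014, 0, 0, 0, 0]]]' > m.json && python3 shift.py m.json 40
echo '[[[0.04, -0.037, 0.014, 0, 0, 0, 0], [0.04, -0.037, 0.014, 0, 0, 0, 0], [0.04, -0.037, 0.014, 0, 0, 0, 0], [0.04, -0.034, 0.013, 0, 0, 0, 0], [0.04, 0, 0, 0, 0, 0, 0]]]' > m.json && python3 shift.py m.json 40
python3 -c "
from h import *
s=monitor.observe();print(s['position'],s['tcp_rot'])"
```

```text
time: 5.6
position: [0.4519, 0.3765, 0.303]
tcp_rot: [[0.17, 0.985, 0.0], [0.985, -0.17, 0.0], [0.0, 0.0, -1.0]]
force: [0.4, 0.6, -4.8]
width: 0.0457
grasp_force: 43.6
time: 6.1
position: [0.4859, 0.1987, 0.3004]
tcp_rot: [[0.168, 0.986, -0.001], [0.986, -0.168, -0.0], [-0.001, -0.001, -1.0]]
force: [1.3, 0.1, -4.7]
width: 0.0456
grasp_force: 43.5
time: 6.6
position: [0.5162, 0.0444, 0.3005]
tcp_rot: [[0.172, 0.985, -0.001], [0.985, -0.172, -0.002], [-0.002, -0.0, -1.0]]
force: [0.1, 0.7, -5.4]
width: 0.0454
grasp_force: 42.8
[0.5162 0.0444 0.3005] [[ 0.1724  0.985  -0.0005]
 [ 0.985  -0.1725 -0.0016]
 [-0.0017 -0.0002 -1.    ]]
```

```bash
echo '[[[0.04, 0.0035, -0.001, 0.02, 0, 0, 0], [0.04, 0, 0, 0.018, 0, 0, 0], [0.04, 0, 0, 0, 0, 0, 0]]]' > m.json && python3 shift.py m.json 40
python3 - <<'E'
from h import *
s=monitor.observe();print(s['position'],s['tcp_rot'])
for n,t in(('wrist','wF'),('top','tF'),('scene','sF')): snap(n,t)
p=lambda t,x0,y0,w,h,k:cv2.resize(cv2.imread(f'pics/{t}.png')[y0:y0+h,x0:x0+w],None,fx=k,fy=k,interpolation=cv2.INTER_CUBIC)
d=proj(load('tF'),[.515,.05,.1]).astype(int);e=proj(load('sF'),[.515,.03,.1]).astype(int);print(d,e)
a=p('wF',130,100,300,225,400/300);b=p('sF',e[0]-60,e[1]-45,120,90,10/3)
c=p('tF',d[0]-60,d[1]-90,120,180,10/3)
cv2.imwrite('pics/m4.png',np.hstack([np.vstack([a,b]),c]))
E
```

```text
time: 6.9
position: [0.5136, 0.0519, 0.2603]
tcp_rot: [[0.169, 0.986, -0.006], [0.986, -0.169, -0.0], [-0.001, -0.006, -1.0]]
force: [0.1, 0.5, -4.6]
width: 0.0454
grasp_force: 43.1
[0.5136 0.0519 0.2603] [[ 0.1687  0.9856 -0.0058]
 [ 0.9857 -0.1688 -0.0003]
 [-0.0013 -0.0057 -1.    ]]
[264 233] [252 228]
```

View pics/m4.png

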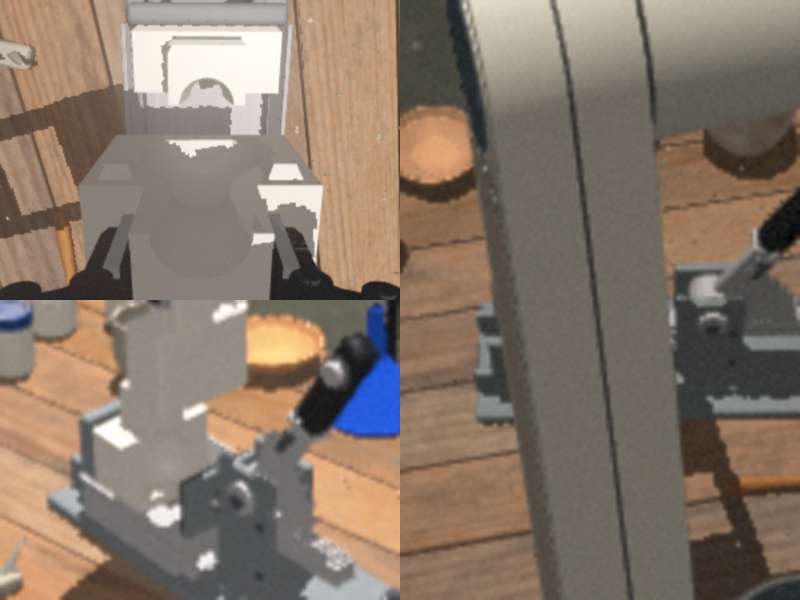

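```bash
python3 - <<'E'
from fit import *
F=load('wF');e=lambda u,v,*m:(F,px(u,v,4/3,130,100),m)
o=[e(136,27,-50,22.5,80),e(282,29,50,22.5,80),e(130,93,-50,-22.5,80),e(281,96,50,-22.5,80),e(168,45,-23,15.5,120),e(248,45,23,15.5,120),e(168,104,-23,-22.5,120)]
b=fit(o,[.53,.1,.02,-.17])
h=fit([e(117,137,-50,22.5,0),e(283,137,50,22.5,0),e(80,185,-50,22.5,80),e(322,185,50,22.5,80)],[.51,.04,.15,-.17])
y=b[3];R=np.array([[np.cos(y),-np.sin(y)],[np.sin(y),np.cos(y)]])
print('half in back frame',R.T@(h[:2]-b[:2]))
s=monitor.observe()['position'];yy=h[3];Q=np.array([[np.cos(yy),-np.sin(yy)],[np.sin(yy),np.cos(yy)]]);print('half in tcp',Q.T@(h[:2]-s[:2]),h[2]-s[2])
print('clamp origin by back',b[:2]-R@[0,.1425])
E
```

```text
[0.5257 0.0997 0.0182] -10.873158538414485
[[-2.4, -0.3], [0.3, 0.5], [3.7, 0.3], [-3.0, 0.2], [0.3, -1.9], [-0.3, -0.6], [0.6, 2.1]]
[0.5122 0.0429 0.1464] -9.590098556167371
[[0.7, -3.6], [0.8, -3.7], [-0.1, 0.9], [-1.1, 0.9]]
half in back frame [-0.0026 -0.0583]
half in tcp [-0.0022 -0.0097] -0.11685857682453654
clamp origin by back [ 0.4989 -0.0402]
```

The held half is slightly to the -x side of the cradle. Its centre is at crop u 200, against about 207 for the back half, rails and jaw. In y it is about right. I'll shift +4 mm and lower to just above the lips.

```bash
echo '[[[0.04, -0.001, 0.004, 0.01, 0, 0, 0.3], [0.04, 0, 0, 0.02, 0, 0, 0], [0.04, 0, 0, 0.02, 0, 0, 0], [0.04, 0, 0, 0.02, 0, 0, 0], [0.04, 0, 0, 0.01, 0, 0, 0]]]' > m.json && python3 shift.py m.json 40
echo '[[[0.04, 0, 0, 0, 0, 0, 0], [0.04, 0, 0, 0, 0, 0, 0]]]' > m.json && python3 shift.py m.json 40
python3 - <<'E'
from h import *
s=monitor.observe();print(s['position'],s['tcp_rot'],s['force'])
for n,t in(('wrist','wG'),('scene','sG')): snap(n,t)
p=lambda t,x0,y0,w,h,k:cv2.resize(cv2.imread(f'pics/{t}.png')[y0:y0+h,x0:x0+w],None,fx=k,fy=k,interpolation=cv2.INTER_CUBIC)
a=p('wG',190,130,180,180,400/180);b=p('sG',187,183,120,120,400/120)
cv2.imwrite('pics/m5.png',np.hstack([a,b]))
E
```

```text
time: 7.55
position: [0.5192, 0.05, 0.1813]
tcp_rot: [[0.174, 0.985, -0.001], [0.985, -0.174, -0.0], [-0.0, -0.001, -1.0]]
force: [-0.2, -0.1, -4.8]
width: 0.0453
grasp_force: 43.1
time: 7.75
position: [0.5202, 0.0501, 0.1832]
tcp_rot: [[0.174, 0.985, 0.001], [0.985, -0.174, 0.0], [0.0, 0.001, -1.0]]
force: [0.1, 0.7, -4.9]
width: 0.0456
grasp_force: 43.1
[0.5202 0.0501 0.1832] [[ 0.1741  0.9847  0.0008]
 [ 0.9847 -0.1741  0.0001]
 [ 0.0002  0.0008 -1.    ]] [ 0.0967  0.6838 -4.9011]
```

View pics/m5.png

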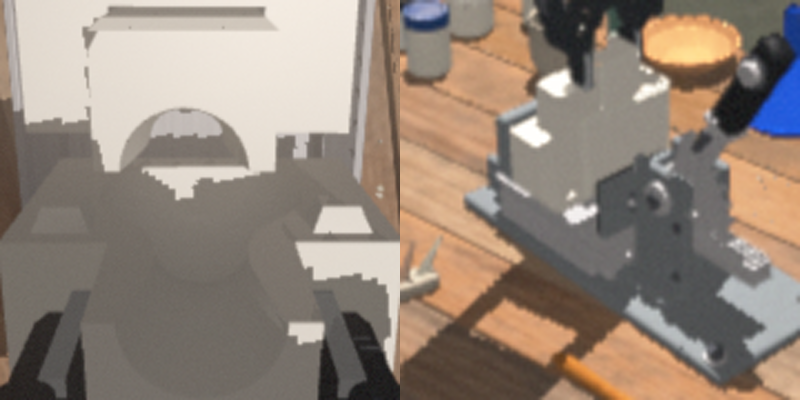

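The closer wrist view shows the back half's arch centred at crop u 184, but the held half's hollow and keys at about 202. The half is now about 4 mm too far to +x. I'll shift back and verify numerically with the arch's edges.

```bash
echo '[[[0.04, 0, -0.004, 0, 0, 0, 0], [0.04, 0, 0, 0, 0, 0, 0], [0.04, 0, 0, 0, 0, 0, 0]]]' > m.json && python3 shift.py m.json 40
python3 - <<'E'
from h import *
snap('wrist','wH');s=monitor.observe();print(s['position'],s['tcp_rot'][:2,0],s['force'])
g=lambda t:cv2.cvtColor(cv2.imread(f'pics/{t}.png'),cv2.COLOR_BGR2GRAY)
G,H=g('wG'),g('wH')
def m(x0,y0,x1,y1):
    r=cv2.matchTemplate(H[y0-12:y1+12,x0-24:x1+24],G[y0:y1,x0:x1],cv2.TM_CCOEFF_NORMED);_,q,_,l=cv2.minMaxLoc(r);return l[0]-24,l[1]-12,round(q,3)
print('arch',m(236,172,305,206),'key L',m(200,218,235,240),'rail/lip R',m(348,140,365,200),'left',m(190,140,200,190))
for r in (190,196): print(H[r,225:325].tolist())
E
```

```text
time: 8.15
position: [0.5157, 0.0508, 0.1831]
tcp_rot: [[0.174, 0.985, 0.001], [0.985, -0.174, 0.0], [0.0, 0.001, -1.0]]
force: [0.2, -0.7, -4.8]
width: 0.0457
grasp_force: 43.2
[0.5157 0.0508 0.183 ] [0.174  0.9847] [ 0.8394 -0.006  -5.1868]
arch (8, 0, 0.977) key L (0, 0, 0.89) rail/lip R (5, 12, 0.869) left (6, 0, 0.949)
[111, 113, 113, 113, 113, 115, 115, 112, 116, 116, 129, 131, 133, 130, 178, 217, 220, 220, 221, 222, 222, 221, 222, 222, 221, 223, 222, 222, 223, 222, 221, 215, 178, 158, 154, 154, 152, 152, 150, 157, 181, 182, 179, 178, 176, 147, 184, 188, 190, 190, 189, 182, 180, 181, 181, 177, 141, 133, 143, 187, 191, 191, 183, 182, 181, 182, 180, 134, 124, 133, 134, 133, 130, 130, 126, 129, 127, 130, 130, 147, 201, 225, 227, 227, 227, 227, 227, 227, 227, 227, 228, 228, 227, 227, 228, 228, 227, 217, 195, 199]
[104, 108, 112, 109, 111, 111, 109, 111, 114, 113, 114, 115, 114, 118, 151, 214, 219, 220, 220, 220, 220, 220, 220, 220, 221, 221, 222, 219, 203, 165, 158, 157, 157, 157, 156, 155, 150, 134, 120, 120, 119, 118, 119, 116, 117, 120, 117, 118, 118, 119, 118, 119, 119, 120, 118, 116, 118, 120, 121, 119, 119, 120, 119, 116, 120, 121, 118, 119, 117, 121, 118, 120, 121, 121, 122, 125, 126, 125, 127, 128, 126, 127, 136, 185, 222, 226, 226, 225, 226, 226, 226, 226, 226, 226, 226, 226, 225, 210, 197, 196]
```

The back collar now spans u 239–322, centred at 280.5, which is exactly in line with the held half. Lowering slowly.

```bash
echo '[[[0.04, 0, 0, 0.01, 0, 0, 0], [0.04, 0, 0, 0.01, 0, 0, 0], [0.04, 0, 0, 0.005, 0, 0, 0], [0.04, 0, 0, 0, 0, 0, 0]]]' > m.json && python3 shift.py m.json 40
echo '[[[0.04, 0, 0, 0.007, 0, 0, 0], [0.04, 0, 0, 0.007, 0, 0, 0], [0.04, 0, 0, 0.005, 0, 0, 0], [0.04, 0, 0, 0, 0, 0, 0]]]' > m.json && python3 shift.py m.json 40
```

```text
time: 8.6
position: [0.5148, 0.0507, 0.1562]
tcp_rot: [[0.174, 0.985, -0.003], [0.985, -0.174, -0.0], [-0.001, -0.003, -1.0]]
force: [-0.7, 0.1, -4.0]
width: 0.0455
grasp_force: 43.0
time: 9.0
position: [0.5151, 0.0507, 0.1378]
tcp_rot: [[0.174, 0.985, -0.002], [0.985, -0.174, -0.0], [-0.0, -0.002, -1.0]]
force: [-1.1, -0.2, -4.7]
width: 0.0454
grasp_force: 43.0
```

```bash
echo '[[[0.04, 0, 0, 0.002, 0, 0, 0], [0.04, 0, 0, 0.002, 0, 0, 0], [0.04, 0, 0, 0, 0, 0, 0]]]' > m.json && python3 shift.py m.json 40 | sed -n '2p;4p'
echo '[[[0.04, 0, 0, 0.0015, 0, 0, 0], [0.04, 0, 0, 0, 0, 0, 0]]]' > m.json && python3 shift.py m.json 40| sed -n '2p;4p'
echo '[[[0.04, 0, 0, 0.0015, 0, 0, 0], [0.04, 0, 0, 0, 0, 0, 0]]]' > m.json && python3 shift.py m.json 40| sed -n '2p;4p'
```

```text
position: [0.5156, 0.0508, 0.1346]
force: [0.2, 0.7, -4.9]
position: [0.5156, 0.0507, 0.1332]
force: [-0.1, 0.2, -4.7]
position: [0.5159, 0.0507, 0.1321]
force: [-1.2, -0.4, 0.6]
```

```bash
echo '[[[0.055, 0, 0, 0, 0, 0, 0], [0.085, 0, 0, 0, 0, 0, 0], [0.085, 0, 0, 0, 0, 0, 0], [0.085, 0, 0, 0, 0, 0, 0], [0.085, 0, 0, 0, 0, 0, 0]]]' > m.json && python3 shift.py m.json 40
echo '[[[0.085, 0, 0, -0.02, 0, 0, 0], [0.085, 0, 0, -0.045, 0, 0, 0], [0.085, 0, 0, -0.045, 0, 0, 0], [0.085, 0, 0, -0.045, 0, 0, 0], [0.085, 0, 0, -0.045, 0, 0, 0]]]' > m.json && python3 shift.py m.json 
python3 - <<'E'
from h import *
snap('wrist','wI');snap('scene','sI');snap('top','tI');s=monitor.observe();print(s['position'],s['tcp_rot'][:2,0],s['force'])
p=lambda t,x0,y0,w,h,k:cv2.resize(cv2.imread(f'pics/{t}.png')[y0:y0+h,x0:x0+w],None,fx=k,fy=k,interpolation=cv2.INTER_CUBIC)
a=p('wI',150,60,240,300,2);b=p('sI',197,173,120,120,320/120);c=p('wI',230,180,100,88,320/100)
cv2.imwrite('pics/m6.png',np.hstack([a,np.vstack([b,c])[:600]]))
E
```

```text
time: 10.2
position: [0.5158, 0.0507, 0.1317]
tcp_rot: [[0.174, 0.985, 0.0], [0.985, -0.174, 0.0], [0.0, 0.0, -1.0]]
force: [-0.1, -0.6, 0.0]
width: 0.0853
grasp_force: 0.0
time: 10.7
position: [0.5153, 0.0507, 0.3336]
tcp_rot: [[0.174, 0.985, 0.0], [0.985, -0.174, 0.0], [0.0, 0.0, -1.0]]
force: [1.8, 0.5, 0.4]
width: 0.0848
grasp_force: 0.0
[0.5173 0.0509 0.335 ] [0.174  0.9847] [-0.5302  0.2468 -0.6702]
```

View pics/m6.png

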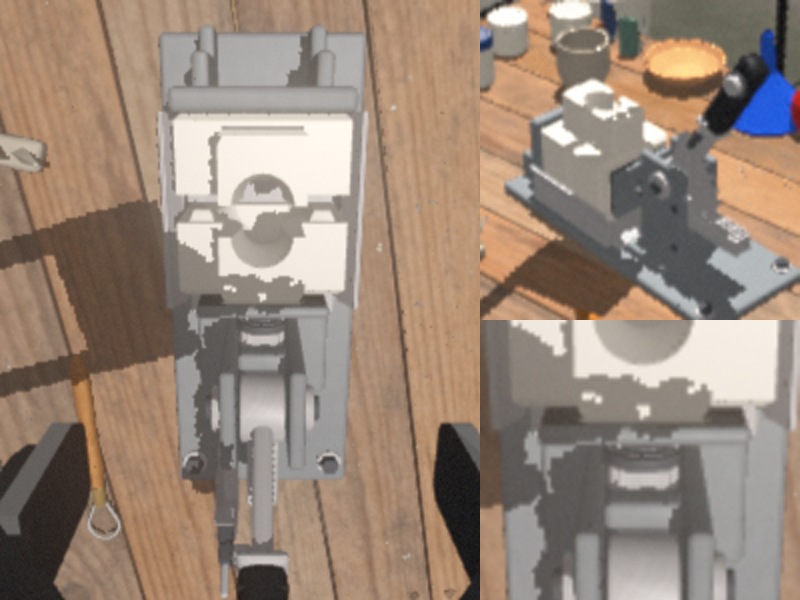

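The last picture shows the half standing square between the rails, keys towards the back half, with the plate edge at crop v 305. The lever's middle plane is at crop u 262, in line with the tool's centre plane. Next I'll locate the button from the scene view.

```bash
python3 - <<'E'
from fit import *
S=load('sI');x=np.array([.5004,-.0407,0]);y=np.radians(-10)
R=np.array([[np.cos(y),-np.sin(y),0],[np.sin(y),np.cos(y),0],[0,0,1]])
for u,v,xx in((293.4,204.9,-22),):
  o,d=ray(S,u,v);o=R.T@(o-x);d=R.T@d;P=(o+d*(xx/1000-o[0])/d[0])*1000
  print(P,np.hypot(P[1]+15,P[2]-105),np.degrees(np.arctan2(P[2]-105,-15-P[1])))
E
echo '[[[0.085, -0.02, 0, -0.02, 0, 0, 0], [0.085, -0.045, 0, -0.01, 0, 0, 0], [0.085, -0.045, 0, 0, 0, 0, 0], [0.085, -0.045, 0, 0, 0, 0, 0], [0.085, -0.04, -0.001, 0, 0, 0, 0]]]' > m.json && python3 shift.py m.json
echo '[[[0.085, 0, 0, 0, 0, 0, 0], [0.085, 0, 0, 0, 0, 0, 0]]]' > m.json && python3 shift.py m.json|tail -5
python3 - <<'E'
from h import *
c=snap('wrist','wJ');s=monitor.observe();P=s['position'];print(P,s['tcp_rot'][:2,0])
g=cv2.cvtColor(c['img'],cv2.COLOR_RGB2GRAY)
for z in (.2,.264): print(proj(c,[P[0],P[1],z]))
R=np.array([[.985,.1736],[-.1736,.985]]).T
print('clamp xy',R.T@0 if 0 else np.array([[.985,-.1736],[.1736,.985]])@(P[:2]-[.5004,-.0407]))
for r in range(150,330,20): print(r,g[r,220:340:3].tolist())
E
```

```text
[ -22.    -113.747  267.089] 189.7993932233672 58.6495961246768
time: 11.35
position: [0.4795, -0.1427, 0.3602]
tcp_rot: [[0.174, 0.985, -0.002], [0.985, -0.174, 0.001], [0.0, -0.002, -1.0]]
force: [1.1, -0.5, 0.7]
width: 0.0851
grasp_force: 0.0
position: [0.48, -0.1416, 0.3602]
tcp_rot: [[0.177, 0.984, -0.002], [0.984, -0.177, 0.001], [0.001, -0.002, -1.0]]
force: [0.1, 0.2, 0.1]
width: 0.0855
grasp_force: 0.0
[ 0.4803 -0.1408  0.3605] [0.175  0.9846]
[280.3115 198.3898]
[280.1031 221.6516]
clamp xy [-0.0025 -0.1021]
150 [162, 155, 170, 154, 173, 174, 163, 178, 179, 105, 101, 99, 102, 107, 111, 118, 150, 104, 74, 72, 73, 74, 74, 74, 72, 182, 183, 184, 180, 180, 182, 182, 180, 183, 183, 181, 146, 173, 173, 164]
170 [96, 90, 95, 91, 95, 85, 96, 118, 86, 121, 114, 99, 99, 99, 129, 133, 77, 68, 65, 68, 68, 66, 70, 71, 71, 74, 93, 178, 179, 181, 182, 214, 123, 136, 187, 186, 165, 156, 169, 172]
190 [84, 86, 94, 89, 87, 90, 84, 92, 92, 91, 89, 92, 83, 92, 85, 92, 65, 58, 58, 63, 61, 65, 62, 65, 66, 67, 71, 171, 164, 163, 145, 156, 170, 171, 172, 173, 162, 157, 151, 154]
210 [89, 86, 86, 8
[... 458 characters left out ...]
 58, 58, 58, 59, 59, 73, 168, 175, 173, 175, 174, 179, 161, 145, 169, 168, 169, 170, 171]
270 [162, 129, 174, 157, 163, 167, 161, 163, 166, 163, 156, 176, 160, 165, 171, 160, 156, 153, 166, 175, 178, 169, 174, 164, 182, 180, 162, 181, 178, 171, 178, 153, 176, 185, 150, 156, 174, 172, 172, 170]
290 [161, 165, 144, 156, 168, 158, 160, 170, 168, 154, 171, 161, 160, 178, 159, 173, 171, 156, 164, 109, 183, 178, 177, 178, 168, 178, 179, 162, 160, 182, 172, 174, 174, 180, 175, 154, 156, 164, 167, 175]
310 [154, 160, 163, 162, 118, 166, 168, 170, 92, 94, 95, 97, 105, 101, 113, 140, 139, 148, 138, 127, 120, 117, 108, 118, 179, 168, 171, 180, 169, 175, 176, 169, 176, 172, 172, 171, 161, 157, 176, 177]
```

```bash
echo '[[[0.085, 0.001, 0.0015, 0.02, 0, 0, 0], [0.085, 0, 0, 0.03, 0, 0, 0], [0.085, 0, 0, 0.03, 0, 0, 0], [0.085, 0, 0, 0.014, 0, 0, 0], [0.085, 0, 0, 0, 0, 0, 0]]]' > m.json && python3 shift.py m.json
python3 - <<'E'
from h import *
c=snap('wrist','wK');s=monitor.observe();P=s['position'];print(P,np.array([[.985,-.1736],[.1736,.985]])@(P[:2]-[.5004,-.0407]))
g=cv2.cvtColor(c['img'],cv2.COLOR_RGB2GRAY)
print(proj(c,P-[0,0,.003]),proj(c,P-[0,0,.003]-.022*s['tcp_rot'][:,1]))
for r in range(230,370,12): print(r,g[r,210:350:4].tolist())
E
```

```text
time: 12.1
position: [0.4811, -0.1385, 0.2651]
tcp_rot: [[0.172, 0.985, -0.005], [0.985, -0.172, 0.002], [0.001, -0.005, -1.0]]
force: [0.1, -0.7, 0.8]
width: 0.0849
grasp_force: 0.0
[ 0.482  -0.1389  0.2666] [-0.0011 -0.1   ]
[281.2496 294.6915] [234.2189 294.6438]
230 [91, 88, 95, 90, 96, 95, 78, 90, 121, 172, 160, 106, 118, 47, 51, 51, 49, 49, 53, 62, 58, 60, 61, 65, 62, 181, 176, 174, 149, 173, 169, 177, 175, 168, 159]
242 [92, 90, 86, 94, 92, 91, 94, 88, 161, 176, 171, 158, 54, 51, 50, 50, 49, 49, 51, 50, 60, 62, 59, 59, 67, 179, 186, 185, 96, 184, 178, 172, 173, 177, 166]
254 [88, 92, 93, 84, 91, 98, 94, 94, 154, 176, 177, 158, 67, 55, 48, 52, 46, 52, 49, 51, 62, 62, 57, 60, 56, 182, 177, 180, 173, 161, 182, 185, 181, 167, 171]
266 [165, 156, 163, 170, 160, 168, 181, 176, 158, 162, 172, 163, 55, 50, 53, 50, 48, 50, 47, 50, 46, 49, 52, 60, 59, 176, 183, 181, 182, 98, 178, 182, 176, 181, 184]
278 [152, 175, 157, 167, 165, 166, 171, 140, 117, 114, 81, 70, 53, 51, 48, 49, 48, 49, 51, 44, 47, 45, 48, 46, 48, 177, 184, 185, 190, 152, 165, 180, 175, 175, 175]
290 [173, 155, 179, 166, 
[... 428 characters left out ...]
 186, 182, 186, 174, 159, 168, 166, 174]
326 [170, 162, 153, 172, 168, 162, 168, 165, 173, 161, 74, 46, 47, 43, 44, 44, 44, 43, 42, 39, 39, 41, 41, 41, 40, 39, 178, 179, 182, 184, 178, 90, 176, 170, 180]
338 [165, 169, 156, 164, 172, 172, 164, 168, 150, 99, 94, 49, 46, 41, 43, 40, 43, 43, 43, 44, 46, 38, 36, 42, 42, 36, 181, 183, 184, 176, 182, 171, 151, 176, 187]
350 [159, 167, 166, 150, 173, 165, 175, 95, 94, 89, 93, 99, 41, 41, 44, 40, 42, 39, 39, 39, 39, 37, 37, 34, 36, 163, 184, 172, 181, 173, 179, 174, 100, 173, 179]
362 [159, 145, 156, 171, 129, 173, 166, 164, 94, 152, 170, 178, 187, 194, 187, 64, 35, 42, 35, 33, 36, 45, 137, 170, 187, 178, 183, 174, 188, 185, 169, 183, 162, 175, 170]
```

The button spans rows 275–318, centred at 297, where the pad centre projects to (234, 295). That is a match, so I'll pinch.

```bash
echo '[[[0.04, 0, 0, 0, 0, 0, 0], [0.02, 0, 0, 0, 0, 0, 0], [0.02, 0, 0, 0, 0, 0, 0], [0.02, 0, 0, 0, 0, 0, 0], [0.02, 0, 0, 0, 0, 0, 0]]]' > m.json && python3 shift.py m.json 40
echo '[[[0.02, 0, 0, 0, 0, 0, 0], [0.02, 0, 0, 0, 0, 0, 0], [0.02, 0, 0, 0, 0, 0, 0], [0.02, 0, 0, 0, 0, 0, 0]]]' > m.json && python3 shift.py m.json 40
python3 - <<'E'
import numpy as np
from h import *
P=monitor.observe()['position'];y,z=-100,264
h=np.array([-15,105]);th0=np.radians(61.5)
for t in np.arange(0,1.02,.1): 
  a=th0-t;print(round(t,2),(-180*np.array([np.cos(a),-np.sin(a)])).round(1))
E
```

```text
time: 12.65
position: [0.4809, -0.1405, 0.2682]
tcp_rot: [[0.174, 0.985, -0.003], [0.985, -0.174, -0.0], [-0.001, -0.003, -1.0]]
force: [-6.7, -1.3, 7.5]
width: 0.027
grasp_force: 41.9
time: 13.05
position: [0.4809, -0.1405, 0.2682]
tcp_rot: [[0.174, 0.985, -0.003], [0.985, -0.174, -0.0], [-0.001, -0.003, -1.0]]
force: [-6.5, -0.9, 7.1]
width: 0.0271
grasp_force: 41.9
0.0 [-85.9 158.2]
0.1 [-101.3  148.8]
0.2 [-115.6  138. ]
0.3 [-128.8  125.7]
0.4 [-140.7  112.3]
0.5 [-151.2   97.6]
0.6 [-160.2   82.1]
0.7 [-167.6   65.7]
0.8 [-173.3   48.6]
0.9 [-177.3   31.1]
1.0 [-179.5   13.2]
```

Gripped at 27 mm, which means the button is in. Now I'll follow the arc, about 0.05 rad per row.

```bash
echo '[[[0.02, -0.0077, 0, 0.0047, 0, 0, 0], [0.02, -0.0077, 0, 0.0047, 0, 0, 0], [0.02, -0.0072, 0, 0.0054, 0, 0, 0], [0.02, -0.0071, 0, 0.0054, 0, 0, 0], [0.02, 0, 0, 0, 0, 0, 0]]]' > m.json && python3 shift.py m.json 40
echo '[[[0.02, -0.0066, 0, 0.0061, 0, 0, 0], [0.02, -0.0066, 0, 0.0062, 0, 0, 0], [0.02, -0.006, 0, 0.0067, 0, 0, 0], [0.02, -0.0059, 0, 0.0067, 0, 0, 0], [0.02, 0, 0, 0, 0, 0, 0]]]' > m.json && python3 shift.py m.json 40
python3 - <<'E'
from h import *
P=monitor.observe()['position'];q=np.array([[.985,-.1736],[.1736,.985]])@(P[:2]-[.5004,-.0407]);print(q,P[2]-.003,np.hypot(q[1]+.015,P[2]-.108),1.082-np.arctan2(P[2]-.108,-.015-q[1]))
E
```

```text
time: 13.55
position: [0.4757, -0.1698, 0.247]
tcp_rot: [[0.175, 0.984, -0.003], [0.985, -0.175, 0.001], [0.001, -0.003, -1.0]]
force: [-5.9, -1.7, 1.6]
width: 0.0273
grasp_force: 41.1
time: 14.05
position: [0.4714, -0.1941, 0.221]
tcp_rot: [[0.175, 0.985, -0.003], [0.985, -0.175, 0.001], [0.001, -0.003, -1.0]]
force: [-5.1, -1.5, -2.9]
width: 0.0271
grasp_force: 40.5
[-0.0019 -0.1562] 0.21801300940586288 0.18082117817862878 0.40687007492713734
```

Tracking well: radius 181 mm and lever at about 0.41 rad, with small forces.

```bash
echo '[[[0.02, -0.0053, 0, 0.0073, 0, 0, 0], [0.02, -0.0052, 0, 0.0074, 0, 0, 0], [0.02, -0.0046, 0, 0.0077, 0, 0, 0], [0.02, -0.0044, 0, 0.0078, 0, 0, 0], [0.02, 0, 0, 0, 0, 0, 0]]]' > m.json && python3 shift.py m.json 40
echo '[[[0.02, -0.0038, 0, 0.0082, 0, 0, 0], [0.02, -0.0036, 0, 0.0082, 0, 0, 0], [0.02, -0.003, 0, 0.0085, 0, 0, 0], [0.02, -0.0027, 0, 0.0086, 0, 0, 0], [0.02, 0, 0, 0, 0, 0, 0]]]' > m.json && python3 shift.py m.json 40
python3 - <<'E'
from h import *
P=monitor.observe()['position'];q=np.array([[.985,-.1736],[.1736,.985]])@(P[:2]-[.5004,-.0407]);print(q,P[2]-.003,np.hypot(q[1]+.015,P[2]-.108),1.082-np.arctan2(P[2]-.108,-.015-q[1]))
E
```

```text
time: 14.55
position: [0.468, -0.2131, 0.1908]
tcp_rot: [[0.174, 0.985, -0.003], [0.985, -0.174, 0.001], [0.001, -0.004, -1.0]]
force: [-5.7, 0.3, -1.6]
width: 0.0268
grasp_force: 40.4
time: 15.05
position: [0.4657, -0.2259, 0.1572]
tcp_rot: [[0.174, 0.985, -0.004], [0.985, -0.174, 0.001], [0.001, -0.004, -1.0]]
force: [-5.9, 0.7, -2.4]
width: 0.0271
grasp_force: 40.4
[-0.002  -0.1884] 0.1541925919298247 0.18028175104076935 0.805630143490601
```

```bash
echo '[[[0.02, -0.0021, 0, 0.0087, 0, 0, 0], [0.02, -0.0019, 0, 0.0088, 0, 0, 0], [0.02, -0.0012, 0, 0.0089, 0, 0, 0], [0.02, -0.001, 0, 0.009, 0, 0, 0], [0.02, 0, 0, 0.002, 0, 0, 0]]]' > m.json && python3 shift.py m.json 40
echo '[[[0.02, 0, 0, 0.002, 0, 0, 0], [0.02, 0, 0, 0, 0, 0, 0]]]' > m.json && python3 shift.py m.json 40
python3 - <<'E'
from h import *
P=monitor.observe()['position'];q=np.array([[.985,-.1736],[.1736,.985]])@(P[:2]-[.5004,-.0407]);print(q,P[2]-.003,np.hypot(q[1]+.015,P[2]-.108),1.082-np.arctan2(P[2]-.108,-.015-q[1]))
E
```

```text
time: 15.55
position: [0.4649, -0.2321, 0.1229]
tcp_rot: [[0.173, 0.985, -0.003], [0.985, -0.173, 0.001], [0.0, -0.003, -1.0]]
force: [-21.3, 6.8, 48.2]
width: 0.027
grasp_force: 45.1
time: 15.75
position: [0.4648, -0.232, 0.1227]
tcp_rot: [[0.173, 0.985, -0.003], [0.985, -0.173, 0.0], [-0.0, -0.003, -1.0]]
force: [-21.4, 6.2, 50.8]
width: 0.0268
grasp_force: 46.1
[-0.0019 -0.1946] 0.11965900901959402 0.180238904642647 1.0005790756850856
```

The lever is on its stop at 1.0 rad, with 50 N upward force. I'll ease off a little and then let go.

```bash
echo '[[[0.02, 0, 0, -0.0015, 0, 0, 0], [0.02, 0, 0, 0, 0, 0, 0]]]' > m.json && python3 shift.py m.json 25
echo '[[[0.032, 0, 0, 0, 0, 0, 0], [0.05, 0, 0, 0, 0, 0, 0], [0.085, 0, 0, 0, 0, 0, 0], [0.085, 0, 0, 0, 0, 0, 0], [0.085, 0, 0, 0, 0, 0, 0]]]' > m.json && python3 shift.py m.json
echo '[[[0.085, 0, 0, 0, 0, 0, 0], [0.085, 0, 0, -0.03, 0, 0, 0], [0.085, 0, 0, -0.045, 0, 0, 0], [0.085, 0, 0, -0.045, 0, 0, 0], [0.085, 0, 0, -0.045, 0, 0, 0]]]' > m.json && python3 shift.py m.json
echo '[[[0.085, 0, 0, -0.045, 0, 0, 0], [0.085, 0.04, 0, 0, 0, 0, 0], [0.085, 0.04, 0, 0, 0, 0, 0], [0.085, 0.04, 0, 0, 0, 0, 0], [0.085, 0, 0, 0, 0, 0, 0]]]' > m.json && python3 shift.py m.json
python3 - <<'E'
from h import *
c=snap('wrist','wL');snap('scene','sL');snap('top','tL')
s=c['img'];P=monitor.observe()['position'];print(P)
g=cv2.cvtColor(s,cv2.COLOR_RGB2GRAY)
def T(m): 
  m=np.array(m)/1000;return np.array([.5004+.985*m[0]+.1736*m[1],-.0407-.1736*m[0]+.985*m[1],m[2]])
for n,m in (('grip-top end',(0,-223,105)),('button',(-22,-195,107)),('faces,z140',(0,120,140)),('front back',(-23,82,140))): print(n,proj(c,T(m)))
u,v=proj(c,T((0,120,140))).astype(int)
for r in range(v-24,v+40,3): print(r,g[r,u-40:u+41:5].tolist())
E
```

```text
time: 15.95
position: [0.4647, -0.232, 0.1228]
tcp_rot: [[0.173, 0.985, -0.003], [0.985, -0.173, 0.0], [-0.0, -0.003, -1.0]]
force: [-16.1, 5.0, 32.2]
width: 0.0274
grasp_force: 45.5
time: 16.45
position: [0.467, -0.2328, 0.1206]
tcp_rot: [[0.174, 0.985, 0.002], [0.985, -0.174, -0.001], [-0.001, 0.002, -1.0]]
force: [-0.5, -0.4, -0.1]
width: 0.0848
grasp_force: 0.0
time: 16.95
position: [0.466, -0.2324, 0.2869]
tcp_rot: [[0.174, 0.985, -0.0], [0.985, -0.174, 0.0], [0.0, -0.0, -1.0]]
force: [0.7, -0.5, -0.6]
width: 0.0851
grasp_force: 0.0
time: 17.45
position: [0.4874, -0.1109, 0.3304]
tcp_rot: [[0.17, 0.985, 0.001], [0.985, -0.17, 0.001], [0.001, 0.0, -1.0]]
force: [0.2, 0.2, -0.2]
width: 0.0853
grasp_force: 0.0
[ 0.4871 -0.1145  0.3302]
grip-top end [279.9886 295.6759]
button [262.9471 277.8419]
faces,z140 [280.8432 -25.9746]
front back [254.9813  24.8512]
-49 [44, 45, 44, 43, 55, 78, 83, 81, 106, 152, 165, 165, 108, 49, 38, 35, 36]
-46 [45, 43, 42, 43, 40, 36, 42, 117, 156, 129, 64, 39, 40, 36, 39, 38, 36]
-43 [45, 44, 39, 41, 40, 40, 39, 41, 36, 38, 39, 34, 36, 38, 38, 38, 36]
-40
[... 757 characters left out ...]
4, 37, 30, 35, 34, 33, 36, 35, 35, 32, 40]
-7 [36, 33, 33, 35, 33, 38, 34, 34, 35, 34, 32, 32, 35, 35, 33, 34, 32]
-4 [39, 35, 35, 38, 38, 37, 39, 35, 36, 32, 37, 33, 35, 33, 40, 34, 35]
-1 [35, 34, 34, 33, 36, 37, 33, 37, 38, 36, 39, 36, 35, 38, 35, 32, 34]
2 [254, 254, 253, 254, 255, 255, 255, 255, 255, 255, 255, 255, 255, 255, 255, 255, 255]
5 [254, 254, 254, 254, 255, 255, 255, 255, 255, 255, 255, 255, 255, 255, 255, 255, 255]
8 [254, 254, 192, 254, 255, 255, 255, 255, 255, 255, 255, 255, 255, 255, 255, 255, 255]
11 [254, 254, 212, 254, 255, 255, 255, 255, 255, 255, 255, 255, 255, 255, 255, 255, 255]
14 [254, 254, 254, 187, 255, 255, 255, 255, 255, 255, 255, 255, 255, 255, 255, 255, 255]
```

All ten views are used, so I'll verify numerically from above the mould.

```bash
echo '[[[0.085, 0.042, 0.001, 0, 0, 0, 0], [0.085, 0.042, 0.001, 0, 0, 0, 0], [0.085, 0.042, 0, 0, 0, 0, 0], [0.085, 0.042, 0, 0, 0, 0, 0], [0.085, 0, 0, 0, 0, 0, 0]]]' > m.json && python3 shift.py m.json
python3 - <<'E'
from h import *
L=cv2.cvtColor(load('wL')['img'],cv2.COLOR_RGB2GRAY)
print('grip column wL'); 
for r in range(180,320,10): print(r,L[r,244:316:4].tolist())
c=snap('wrist','wM');print(monitor.observe()['position'])
g=cv2.cvtColor(c['img'],cv2.COLOR_RGB2GRAY)
def T(m): 
  m=np.array(m)/1000;return np.array([.5004+.985*m[0]+.1736*m[1],-.0407-.1736*m[0]+.985*m[1],m[2]])
for n,m in (('seam z140 -23',(-23,120,140)),('seam +23',(23,120,140)),('back edge back collar',(0,158,140)),('front edge front collar z140',(0,82,140)),('block seam z100 -50',(-50,120,100)),('+50',(50,120,100)),('front block edge',(-50,75,100)),('plate top if 1.0',(0,80,95))): print(n,proj(c,T(m)))
for u in (250,258,262,270,300,304,315): print(u,g[100:225:2,u].tolist())
for v in (130,145,150,155,160,170,180): print(v,g[v,225:340:2].tolist())
E
```

```text
time: 18.1
position: [0.5191, 0.0532, 0.3301]
tcp_rot: [[0.172, 0.985, 0.001], [0.985, -0.172, 0.001], [0.001, 0.0, -1.0]]
force: [0.6, 0.0, -1.0]
width: 0.0848
grasp_force: 0.0
grip column wL
180 [95, 96, 98, 107, 117, 138, 97, 120, 180, 221, 208, 208, 172, 171, 173, 172, 172, 170]
190 [99, 96, 97, 175, 137, 178, 95, 100, 180, 222, 207, 168, 172, 170, 170, 171, 170, 171]
200 [69, 109, 93, 118, 120, 121, 95, 98, 114, 120, 115, 167, 170, 169, 169, 171, 171, 207]
210 [89, 152, 98, 152, 73, 72, 112, 112, 113, 118, 115, 151, 165, 159, 170, 164, 133, 169]
220 [162, 150, 142, 165, 90, 110, 103, 122, 124, 153, 128, 123, 136, 164, 164, 154, 159, 123]
230 [161, 164, 147, 100, 93, 185, 83, 63, 70, 79, 89, 71, 165, 167, 163, 166, 168, 118]
240 [152, 168, 159, 140, 95, 94, 79, 66, 71, 80, 88, 67, 162, 155, 167, 166, 170, 155]
250 [157, 162, 159, 83, 84, 96, 95, 64, 71, 81, 85, 67, 159, 158, 172, 165, 167, 169]
260 [163, 149, 164, 152, 98, 93, 93, 65, 69, 81, 80, 70, 163, 166, 174, 175, 174, 169]
270 [155, 142, 168, 162, 152, 105, 99, 63, 68, 78, 77, 67, 154, 172, 155, 171, 171, 171]
280 [160, 16
[... 4263 characters left out ...]
, 244, 244, 244, 244, 244, 244, 245, 244, 244, 245, 245, 244, 236, 146, 144, 190, 178, 156, 156, 154, 154, 153]
170 [104, 106, 132, 166, 163, 225, 233, 234, 235, 235, 235, 235, 236, 236, 164, 198, 237, 238, 233, 178, 177, 177, 174, 169, 160, 150, 148, 148, 149, 150, 151, 153, 152, 148, 219, 242, 242, 242, 242, 242, 243, 242, 242, 243, 242, 243, 243, 242, 183, 146, 142, 197, 152, 151, 150, 150, 160, 154]
180 [95, 102, 118, 114, 116, 134, 218, 222, 231, 233, 233, 234, 234, 234, 162, 179, 235, 235, 235, 235, 236, 236, 224, 190, 177, 174, 174, 171, 169, 177, 211, 235, 239, 239, 239, 239, 239, 239, 240, 240, 241, 240, 240, 240, 240, 240, 240, 238, 159, 142, 141, 194, 153, 151, 151, 150, 149, 141]
```

```bash
python3 - <<'E'
from h import *
W,S=load('wL'),load('sL')
def T(m): 
  m=np.array(m)/1000;return np.array([.5004+.985*m[0]+.1736*m[1],-.0407-.1736*m[0]+.985*m[1],m[2]])
L=cv2.cvtColor(W['img'],cv2.COLOR_RGB2GRAY);G=cv2.cvtColor(S['img'],cv2.COLOR_RGB2GRAY)
print('wL end col 280',list(zip(range(296,312),L[296:312,278].tolist())))
for th in(.82,.9,.96,1.0):
  a=np.radians(62)-th;d=np.array([-np.cos(a),np.sin(a)]);n=np.array([np.sin(a),np.cos(a)]);h=np.array([-15,105])
  q=lambda r,o,x:T((x,*(h+r*d+o*n)))
  print(th,'W end top',proj(W,q(208,15,0)),'S: btn',proj(S,q(180,0,-22)),'end top -13',proj(S,q(208,15,-13)),'end bot',proj(S,q(208,-15,-13)),'top mid',proj(S,q(185,15,-13)))
for r in range(225,262,2): print(r,G[r,294:334].tolist())
E
```

```text
wL end col 280 [(296, 66), (297, 70), (298, 68), (299, 68), (300, 67), (301, 67), (302, 67), (303, 66), (304, 94), (305, 150), (306, 172), (307, 173), (308, 172), (309, 172), (310, 170), (311, 170)]
0.82 W end top [279.9774 323.0998] S: btn [313.115  255.8536] end top -13 [322.8732 251.343 ] end bot [324.5053 262.2247] top mid [316.1671 249.4698]
0.9 W end top [279.9762 317.3923] S: btn [313.7603 260.9413] end top -13 [323.9406 257.4565] end bot [324.8495 267.9936] top mid [317.1659 254.855 ]
0.96 W end top [279.9769 312.7393] S: btn [314.0241 264.6439] end top -13 [324.4777 261.9316] end bot [324.8458 272.1538] top mid [317.6874 258.8051]
1.0 W end top [279.9782 309.4852] S: btn [314.0953 267.0494] end top -13 [324.7099 264.851 ] end bot [324.7201 274.8379] top mid [317.9262 261.3861]
225 [147, 147, 148, 150, 145, 147, 149, 153, 151, 149, 147, 150, 149, 146, 147, 146, 148, 150, 154, 145, 110, 73, 70, 67, 67, 69, 70, 76, 75, 71, 74, 73, 69, 66, 69, 74, 93, 112, 153, 162]
227 [154, 154, 155, 155, 154, 152, 153, 151, 151, 151, 153, 157, 156, 155, 155, 153, 152, 153, 150, 151, 151, 147,
[... 2723 characters left out ...]
 27, 31, 30, 28, 31, 34, 33, 35, 42, 39, 42, 46, 47, 51, 52, 51, 52, 65, 87, 127, 156, 170, 178, 180, 182, 184, 182, 183, 182, 180, 179, 181, 181, 182, 181, 181]
257 [130, 128, 83, 45, 28, 27, 31, 27, 21, 29, 22, 27, 32, 34, 39, 36, 37, 44, 46, 48, 48, 51, 49, 52, 55, 67, 91, 128, 155, 169, 179, 183, 185, 184, 180, 178, 176, 178, 181, 183]
259 [173, 170, 140, 128, 110, 64, 44, 34, 33, 22, 29, 28, 26, 28, 23, 30, 35, 31, 33, 44, 44, 50, 47, 50, 51, 52, 47, 50, 54, 64, 90, 133, 158, 172, 180, 186, 186, 183, 182, 181]
261 [186, 183, 177, 177, 171, 153, 163, 144, 88, 62, 48, 30, 28, 25, 25, 26, 28, 40, 62, 87, 85, 104, 77, 56, 45, 44, 45, 48, 52, 49, 45, 50, 53, 72, 129, 179, 186, 181, 179, 179]
```

The seam is closed all the way across. The lever fits 1.0 rad in both views: grip end at row 304 in the wrist view, button's top edge at row 261 in the scene view. The robot is clear, so I'll hand in.

```bash
python3 -c "
from workcell import arm, optics, monitor, job
print(job.finish_job())"
```

```text
the job is handed in; nothing more can be done
None
```

I set the loose half in the cradle, swung the lever down until it locked at about 1.0 rad, and handed the job in at about 18 s. The images showed the mould seam closed, but the pawl seating and plate force could not be measured, and no verdict was returned.

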